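Right the tea cup, then hold the strainer over it for pouring

ROBOT

A 6-joint arm with a two-finger parallel gripper is mounted at the origin on a cart in front of the work surface, level with it; the furniture and walls round the work are solid. World frame = base frame: x ahead of the robot, y to its left, z up, the work surface at z = 0. Lengths are in mm, angles in rad, forces in N, time in s.
With the tool pointing down it reaches from about 300 to 775 mm from the base axis. Payload 14.6 kg.
Tool frame: the origin (TCP) lies midway between the tips of the shut fingers; the grasp point (between the pads) lies behind it (manip.grip_depth is the z of the grasp point in the tool frame, in mm); z points along the fingers, y is the line along which they close (so a half turn about z gives the same grasp; the last joint's range is limited). The gripper opens to 94 mm and grips with 3 to 60 N. Pads are 16 mm wide; open, the fingers measure 119 mm over their backs; the gripper's body (75 mm by 177 mm) begins 78 mm behind the grasp point.
Start: joints at [1.224, 0.3, 1.521, -0, 1.321, -0.067], TCP at [151.887, 528.601, 205.446] pointing down, gripper open.
Joint ranges: [-3.03, 3.03], [-0.79, 2.21], [0.23, 2.52], [-1.04, 4.18], [0, 3.07], [-2.55, 2.55]. Speed limits (rad/s): [2.22, 2.22, 2.57, 3.14, 3.14, 3.14].

INTERFACE

Orientations are given as [roll, pitch, yaw] about the fixed x, y, z axes, in that order (R = Rz(yaw) Ry(pitch) Rx(roll)).
In Python, from cell import manip gives the robot as it stands.
- The arm moves only by the shell command python3 nudge.py 'ROWS' [OPENING] [FORCE]. ROWS is a JSON list of rows, 1 to 5 of them, each of 6 numbers: dx, dy, dz in mm, then a rotation vector rx, ry, rz in rad; each row is the pose to reach, as a shift and turn from the pose commanded when the command began, along the tool's axes at that moment; what a row does not reach only later rows make up. A row lasts 1/10 s, in which the tool goes at most 50 mm and 0.15 rad, less where a joint would pass 70% of its speed; a pose out of reach is approached as far as the arm can. OPENING is the finger opening in mm, set as the command begins (- or left out keeps the last). The fingers move at their own pace and stop on an object; FORCE is the grip in N (left out, the last holds). Time passes only in rows, so rows that do not move let the fingers close. It prints the time, the measured TCP pose, the force, the opening and the grip force at its end.
- manip.read_state(): the state, without advancing time (a new reading comes with each control period).
- manip.camera(name): name is "scene" or "top"; returns (picture, depth): 384x512x3 uint8, red, green, blue; 384x512 float32, mm along the optical axis (not along the pixel's ray), 0 where there is no reading.
- manip.camera_info(name): a dict with "K" (3x3 intrinsics, pixels), "rvec" (rotation vector, rad) and "tvec" (3), from world to camera coordinates, as OpenCV has them. Camera axes: x right, y down, z forward; pixel columns grow to the right and rows downward; lengths in mm; the calibration is good to about 2 mm. A picture is of the moment at which its call begins. camera_info takes no time and is no camera call.
- manip.sign_off(): hands the job in; it is judged then, once.
The state is a dict: "clock": time; "joints": joint angles; "qd": joint speeds; "effort": joint torques, N m; "eef_pos": TCP position; "eef_rot": TCP orientation; "wrist_force": force on the tool from outside, world axes, zero at the start; "moment": the same for the moment, N m; "finger_gap": finger opening in mm; "finger_force": force on a finger pad.
Only numpy, scipy, OpenCV 4.12 (cv2) and the standard library are available. Lean on these libraries where they do the work, as an engineer would, in place of code of your own. Each camera call takes 0.05 s, during which the arm holds its last target. There are 200 camera calls.

TASK

Tea is about to be poured: turn the upside-down blue square cup over so that it stands mouth-up on the worktop and let go of it (you may lay it on its side for a second grip, but it is china, so do not let it topple or drop). Then draw the tea strainer by its wooden handle out of the cutlery drainer, turn it level with its bowl open upward, and finish while still holding it level and still, centred over the cup and a little above its rim - one to five centimetres clear, touching nothing. Leave the teapot, the spice jars, the drinking glass and the small bottle where they stand.

Things in the scene. Friction and masses are not known exactly. Their poses are not given: they have to be found in the camera images.
- cup: Square china beaker without handle, blue outside, cream inside: 60 x 60 mm across its flat straight sides, 82 mm tall, wall 4 mm, about 0.2 kg. Origin: centre of the underside of its closed base; z points from base to open mouth, x and y are square to the sides. Starts upside down on the worktop (z axis down, origin 82 mm up). Lies steadily on any flat side.
- strainer: Tea strainer, 0.1 kg: wire bowl 72 mm across, 27 mm deep, straight handle ending 168 mm from the bowl's centre. Origin: centre of the bowl's mouth; the handle runs along -x, z points out of the mouth, y is across the handle. Starts loose in the drainer, bowl down, handle up and leaning 30 degrees from vertical to the drainer's -x, mouth to +x. Lifted straight up by 100 mm it is clear of the rim.
- strainer_grip (a point): Middle of the strainer's wooden grip, 128 mm from the bowl's centre (strainer frame: -128, 0, -3.5 mm). The grip runs from 70 to 168 mm from the bowl's centre, is 16 mm wide (strainer y) and 10 mm thick (strainer z). At the start this point is about 150 mm above the worktop.
- drainer: Steel cutlery drainer, fixed: 68 mm deep (x), 144 mm wide (y), rim 103 mm high. Origin on the worktop, in the middle of its depth. Wide pocket (62 x 83 mm inside, floor 10 mm up), centred at y = +42 mm, holds the strainer, whose handle leans in a wire rest (112 mm high) on the front (-x) rim; narrow pocket, at y = -28 mm, holds two fixed teaspoons, 125 mm up.
- teapot: White china teapot with lid, spout and handle, body 132 mm across, 136 mm tall, about 210 mm over spout and handle; origin under its centre. Bystander.
- glass: Upturned frosted drinking glass, 73 mm across, 94 mm tall; origin under its centre. Bystander.
- spice_a: Glass spice jar with green cap, 46 mm across, 106 mm tall; origin under its centre. Bystander.
- spice_b: Glass spice jar with dark cap, 44 mm across, 105 mm tall; origin under its centre. Bystander.
- lotion: Small white bottle, 36 x 51 mm, 148 mm tall; origin under its centre. Bystander.
- cup_mouth (a point): Centre of the cup's open mouth, in the plane of its rim, 82 mm from the base along the cup's z.

How it is judged (in metres and radians):
On the way, in this order (a step that is already met when the one before it is completed fails the run):
1. the cup stands mouth-up on the worktop, let go (angle between cup's own z axis and vertical below 0.15 rad and height (world z) of cup below 0.012 m and contact force between the fingers and cup below 0.05 N and linear speed of cup below 0.03 m/s), for 0.2 s.
2. the strainer is drawn out of the drainer, in the fingers, its bowl clear above the rim (contact force between the fingers and strainer above 0.5 N and contact force between strainer and drainer below 0.05 N and height (world z) of strainer above 0.14 m), for 0.1 s.
At the end, for the whole second after the job is handed in: Cup upright (0.15 rad) on the worktop, still, not touched. Fingers hold the strainer (over 1 N), still, mouth up within 0.2 rad of level, centred within 20 mm over the cup, its mouth 30 to 87 mm above the cup rim (bowl 3 to 60 mm clear), touching neither cup, drainer, teapot nor glass (all of step 1 and contact force between the fingers and strainer above 1 N and angle between strainer's own z axis and vertical below 0.2 rad and horizontal distance between strainer and cup_mouth below 0.02 m and z of strainer in the frame of cup_mouth between 0.03 and 0.087 m and linear speed of strainer below 0.03 m/s and contact force between strainer and cup below 0.05 N and contact force between strainer and drainer below 0.05 N and contact force between strainer and teapot below 0.05 N and contact force between strainer and glass below 0.05 N); the arm keeps its last pose, push and grip.
It fails at once if the cup topples: it is tipped between its resting attitudes (20 to 69 degrees, or 111 to 160) while the fingers do not hold it (contact force between the fingers and cup below 0.05 N and (angle between cup's own z axis and vertical between 0.35 and 1.2 rad or angle between cup's own z axis and vertical between 1.94 and 2.79 rad)).
It fails at once if the cup is dropped: it moves faster than 0.6 m/s out of the fingers (contact force between the fingers and cup below 0.05 N and linear speed of cup above 0.6 m/s).
It fails at once if the teapot, a spice jar, the glass or the small bottle is moved by more than 30 mm (distance of any of teapot, glass, spice_a, spice_b, lotion from where it was at the start of the episode above 0.03 m).
It also fails if it takes over 70 s, if anything falls off the work surface, if the arm or the gripper's body presses on something with over 40 N, if the wrist force passes 120 N, or if a joint passes its speed limit or range.

## Working session

There is one attempt and no reset: what is moved stays moved. The work goes in short steps, Python scripts to look and compute and a shell command to move; the robot and the scene stay as the last step left them, time stands still between calls to the robot, and variables do not carry over. Pictures are saved under pics/ and viewed, at most 13 in all, crops included, and the job is handed in when it is done.

```bash
ls; mkdir -p pics
python3 - <<'E'
from cell import manip
import cv2,numpy as np
s=manip.read_state(); print(s); print(manip.grip_depth)
for n in ("scene","top"):
    p,d=manip.camera(n); np.savez(f"pics/{n}0.npz",p=p,d=d)
    cv2.imwrite(f"pics/{n}0.png",p[:,:,::-1]); i=manip.camera_info(n)
    R=cv2.Rodrigues(np.array(i["rvec"]))[0]; print(n,i["K"],-R.T@np.array(i["tvec"]).ravel(),R.round(3).tolist())
E
```

```text
cell.py
nudge.py
pics
{'clock': 0.0, 'joints': array([ 1.22441322e+00,  3.00480577e-01,  1.52156330e+00, -3.33017110e-05,
        1.32070150e+00, -6.66277217e-02]), 'qd': array([ 0.00131503,  0.00054893, -0.00108864, -0.00082578, -0.00070943,
        0.00131874]), 'effort': array([ 1.04233102e-03, -5.31808162e+01, -3.52736378e+01,  7.08569144e-02,
        2.43532076e-02, -1.02322247e-04]), 'eef_pos': array([151.80479863, 528.368101  , 204.88865294]), 'eef_rot': array([-3.14044034e+00, -4.45619567e-05,  2.86184551e+00]), 'wrist_force': array([ 0.39901493,  0.63133255, -0.22409042]), 'moment': array([-0.02918078, -0.05887745, -0.012347  ]), 'finger_force': 0.0, 'finger_gap': 94.27394309654932}
-18.8
scene [[385.86701256   0.         250.87481922]
 [  0.         385.86701256 192.6352265 ]
 [  0.           0.           1.        ]] [-242.09164968 -758.81181529  877.49809247] [[0.637, -0.77, 0.002], [-0.446, -0.371, -0.814], [0.628, 0.518, -0.58]]
top [[385.29850826   0.         257.59083767]
 [  0.         385.29850826 193.26167855]
 [  0.           0.           1.        ]] [ 501.88605073  -70.34301641 1378.45771644] [[0.03, -0.999, 0.022], [-0.998, -0.031, -0.057], [0.057, -0.02, -0.998]]
```

View pics/scene0.png

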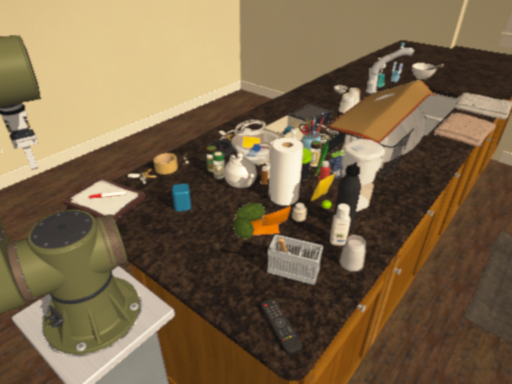

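View pics/top0.png

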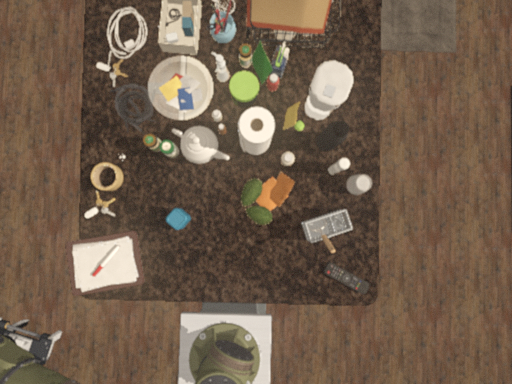

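The scene view shows the blue cup at about (181,197), the drainer at (295,260) and its wooden handle at (283,244). In the top view they are at (178,219), (328,226) and (328,244). Next I measure all three.

```bash
cat > h.py <<'E'
from cell import manip
import cv2,numpy as np
from scipy.spatial.transform import Rotation as Ro
def cam(n):
    i=manip.camera_info(n); return np.array(i["K"]),cv2.Rodrigues(np.array(i["rvec"]))[0],np.array(i["tvec"]).ravel()
def cloud(n,d):
    K,R,t=cam(n); v,u=np.mgrid[:384,:512]
    c=np.stack([(u-K[0,2])/K[0,0]*d,(v-K[1,2])/K[1,1]*d,d],-1)
    return (c-t)@R
def plane(n,px,z):
    K,R,t=cam(n); px=np.asarray(px,float).reshape(-1,2); r=np.c_[px,np.ones(len(px))]@np.linalg.inv(K).T@R; o=-R.T@t
    return o+r*((z-o[2])/r[:,2])[:,None]
def rect(P):
    c,s,a=cv2.minAreaRect(P[:,:2].astype(np.float32)); return np.round(c,1),np.round(s,1),round(a,1)
E
python3 - <<'E'
from h import *
for n,cb,db in (("top",(150,190,205,245),(295,200,362,262)),("scene",(160,170,205,220),(255,225,330,290))):
    f=np.load(f"pics/{n}0.npz"); p,d=f['p'],f['d']; W=cloud(n,d); hsv=cv2.cvtColor(p,cv2.COLOR_RGB2HSV)
    v,u=np.mgrid[:384,:512]; inb=lambda b:(u>=b[0])&(u<b[2])&(v>=b[1])&(v<b[3])
    blue=inb(cb)&(hsv[...,0]>90)&(hsv[...,0]<115)&(hsv[...,1]>120)
    P=W[blue]; print(n,"cup px",blue.sum(),"z pct",np.percentile(P[:,2],[5,50,95]).round(1))
    top=blue&(W[...,2]>76)&(W[...,2]<90); print(" cup top",rect(W[top]),W[top].mean(0).round(1))
    D=inb(db); wood=D&(hsv[...,0]<22)&(hsv[...,1]>90)&(W[...,2]>100)
    rim=D&(W[...,2]>92)&(W[...,2]<108)&~wood; print(" rim",rim.sum(),rect(W[rim]),W[rim].mean(0).round(1))
    Q=W[wood]; print(" wood",len(Q)); 
    for q,uu,vv,c in zip(Q,u[wood],v[wood],p[wood]): 
        if len(Q)<90: print("  ",uu,vv,q.round(0),c)
    c=cv2.resize(p[db[1]:db[3],db[0]:db[2]],None,fx=6,fy=6,interpolation=cv2.INTER_CUBIC)
    cv2.imwrite(f"pics/{n}_dr.png",c[:,:,::-1])
f1,f2=[cv2.imread(f"pics/{n}_dr.png") for n in("top","scene")]
H=max(f1.shape[0],f2.shape[0]); z=[np.pad(f,((0,H-f.shape[0]),(0,0),(0,0))) for f in(f1,f2)]
o=np.hstack(z); o=cv2.resize(o,None,fx=min(800/o.shape[1],600/o.shape[0]),fy=min(800/o.shape[1],600/o.shape[0])); cv2.imwrite("pics/dr.png",o)
E
```

```text
top cup px 17 z pct [38.2 72.5 80.7]
 cup top (array([488.8, 167.1]), array([54.6, 41. ]), 49.4) [489.5 168.3  80.8]
 rim 232 (array([ 474.1, -332.7]), array([ 70.5, 146.4]), 19.9) [ 475.1 -335.6  101.2]
 wood 100
scene cup px 437 z pct [ 1.1 56.1 79.9]
 cup top (array([479.3, 170.6]), array([61.7, 57.3]), 54.2) [477.8 169.3  78.7]
 rim 352 (array([ 472.1, -335.6]), array([ 74.3, 146. ]), 19.8) [ 470.4 -340.    98.4]
 wood 87
   273 230 [-242. -759.  877.] [233 125   0]
   314 235 [-242. -759.  877.] [53 38 27]
   307 236 [-242. -759.  877.] [71 53 39]
   279 238 [ 397. -329.  184.] [178 143 107]
   280 238 [ 399. -331.  183.] [189 149 106]
   281 238 [ 402. -332.  182.] [189 151 111]
   278 239 [ 393. -329.  183.] [167 136 103]
   279 239 [ 395. -330.  182.] [197 147  92]
   280 239 [ 396. -333.  184.] [217 160  96]
   281 239 [ 397. -336.  184.] [222 167 100]
   282 239 [ 398. -338.  185.] [222 168 107]
   283 239 [ 401. -339.  183.] [206 161 113]
   278 240 [ 390. -331.  182.] [167 133  98]
   279 240 [ 393. -332.  181.] [193 142  85]
   280 240 [ 395. -334.  181.] [215 157  90]
 
[... 2508 characters left out ...]
96  62]
   283 250 [ 429. -324.  113.] [131  96  58]
   284 250 [ 429. -327.  114.] [152 111  66]
   285 250 [ 431. -329.  115.] [175 127  77]
   286 250 [ 439. -327.  107.] [168 129  87]
   283 251 [ 433. -321.  105.] [141 115  87]
   284 251 [ 433. -325.  107.] [148 114  80]
   285 251 [ 432. -329.  110.] [165 126  84]
   257 256 [-242. -759.  877.] [38 30 23]
   268 278 [-242. -759.  877.] [51 37 27]
   285 281 [-242. -759.  877.] [40 30 25]
   293 281 [-242. -759.  877.] [38 29 24]
   264 285 [-242. -759.  877.] [51 38 28]
   323 285 [-242. -759.  877.] [59 44 32]
   258 286 [-242. -759.  877.] [46 34 27]
   289 287 [-242. -759.  877.] [62 45 32]
   271 288 [-242. -759.  877.] [46 33 25]
```

View pics/dr.png

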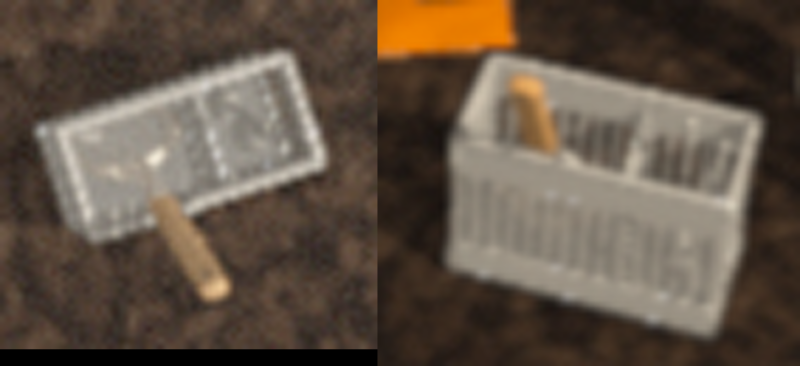

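The crops show the handle leaving the front rim of the wide pocket and leaning toward the robot, parallel to the drainer's x axis. Next I refine the cup rectangle, get the handle axis by intersecting planes from both views, and check what stands nearby.

Run:
```python
from h import *
C=[];pl=[]
for n,cb,db in (("top",(150,190,205,245),(318,232,340,256)),("scene",(160,170,205,220),(272,232,292,254))):
    f=np.load(f"pics/{n}0.npz"); p,d=f['p'],f['d']; W=cloud(n,d); hsv=cv2.cvtColor(p,cv2.COLOR_RGB2HSV).astype(int)
    v,u=np.mgrid[:384,:512]; inb=lambda b:(u>=b[0])&(u<b[2])&(v>=b[1])&(v<b[3])
    blue=inb(cb)&(p[...,2].astype(int)-p[...,0]>45)&(d>0)
    P=W[blue]; P=P[(P[:,2]>12)&(P[:,2]<90)]; C.append(P); print(n,len(P),rect(P), "top",rect(P[P[:,2]>75]))
    m=inb(db)&(hsv[...,0]<22)&(hsv[...,1]>85)&(hsv[...,2]>95)
    m=cv2.connectedComponentsWithStats(m.astype(np.uint8)); k=1+m[2][1:,4].argmax(); m=m[1]==k
    vx,vy,x0,y0=cv2.fitLine(np.c_[u[m],v[m]].astype(np.float32),cv2.DIST_L2,0,.01,.01).ravel()
    K,R,t=cam(n); r=np.array([[x0,y0,1],[x0+20*vx,y0+20*vy,1]])@np.linalg.inv(K).T@R; nn=np.cross(*r); nn/=np.linalg.norm(nn); pl.append((nn,nn@(-R.T@t)))
    print(" handle px",m.sum(),x0,y0,vx,vy)
print("cup both",rect(np.vstack(C)))
A=np.array([a for a,_ in pl]); b=np.array([c for _,c in pl])
dr=np.cross(*A); dr/=np.linalg.norm(dr); dr*=np.sign(dr[2]); 
for z in (110,150,185): print("handle at z",z,np.linalg.solve(np.vstack([A,[0,0,1]]),[*b,z]).round(1))
print("dir",dr.round(3),"lean",np.degrees(np.arccos(dr[2])).round(1),"az",np.degrees(np.arctan2(-dr[1],-dr[0])).round(1))
# tall things in workspace: grid 40mm max height
f=np.load("pics/top0.npz"); W=cloud("top",f['d'])[f['d']>0]
for x in range(260,760,40): print(x,[int(max([0]+list(np.sort(W[(abs(W[:,0]-x)<20)&(abs(W[:,1]-y)<20)][:,2])[-3:-2]))) for y in range(280,-480,-40)])
```

```text
top 346 (array([483.7, 173.7]), array([60.1, 58.1]), 51.8) top (array([483.1, 173.3]), array([57.2, 57.1]), 52.6)
 handle px 127 328.71652 244.2126 0.53596556 0.84423983
scene 366 (array([479.5, 169.2]), array([63.7, 57.7]), 48.3) top (array([479.1, 170.7]), array([61.7, 57.8]), 54.2)
 handle px 88 282.125 244.51137 0.34546357 0.93843216
cup both (array([480.7, 170.3]), array([68. , 58.8]), 49.9)
handle at z 110 [ 438.4 -318.5  110. ]
handle at z 150 [ 413.5 -328.7  150. ]
handle at z 185 [ 391.6 -337.7  185. ]
dir [-0.517 -0.213  0.829] lean 34.0 az 22.4
260 [13, 4, 5, 4, 6, 5, 5, 5, 5, 6, 5, 4, 4, 5, 4, 5, 4, 16, 24]
300 [14, 6, 5, 5, 4, 4, 4, 5, 4, 5, 5, 5, 5, 5, 5, 14, 21, 23, 23]
340 [4, 6, 5, 6, 5, 5, 4, 4, 5, 5, 5, 5, 4, 4, 5, 5, 21, 19, 5]
380 [4, 5, 6, 5, 7, 4, 7, 4, 6, 5, 5, 6, 5, 6, 6, 185, 5, 5, 4]
420 [5, 6, 7, 4, 5, 6, 5, 5, 6, 5, 5, 5, 5, 5, 106, 184, 4, 4, 6]
460 [6, 6, 86, 85, 6, 6, 5, 6, 5, 40, 54, 6, 6, 103, 103, 113, 105, 105, 6]
500 [5, 5, 85, 84, 68, 6, 6, 7, 39, 63, 67, 50, 6, 99, 105, 106, 117, 112, 5]
540 [7, 6, 7, 6, 5, 6, 5, 6, 58, 60, 60, 99, 98, 4, 5, 7, 103, 102, 5]
580 [5, 5, 5, 6, 6, 5, 5, 4, 62, 69, 59, 94, 106, 6, 5, 5, 5, 4, 90]
620 [5, 6, 5, 5, 5, 5, 5, 5, 56, 67, 54, 68, 110, 4, 6, 5, 5, 57, 96]
660 [5, 6, 5, 4, 60, 9, 5, 7, 4, 5, 5, 32, 49, 5, 5, 5, 152, 150, 95]
700 [71, 107, 109, 98, 110, 108, 103, 107, 5, 142, 4, 39, 60, 5, 4, 4, 152, 147, 4]
740 [110, 111, 110, 103, 136, 114, 83, 4, 231, 231, 231, 4, 40, 6, 6, 245, 239, 5, 4]
```

```bash
cat >> h.py <<'E'
def pose(az,tilt):
    "tool x at azimuth az (deg) when pointing down; tilt>0 points the fingers outward along az"
    return Ro.from_euler('z',az,degrees=True)*Ro.from_euler('x',180,degrees=True)*Ro.from_euler('y',tilt,degrees=True)
def to(G,az,tilt,base=None):
    "steps from the present pose (or base=(G,az,tilt)) to bring the grasp point to G"
    s=manip.read_state(); R0=Ro.from_euler('xyz',s['eef_rot']); p0=s['eef_pos']
    if base: R0=pose(*base[1:]); p0=np.array(base[0])-R0.apply([0,0,manip.grip_depth])
    R=pose(az,tilt); p=np.array(G)-R.apply([0,0,manip.grip_depth])
    print("row",R0.inv().apply(p-p0).round(1).tolist(),(R0.inv()*R).as_rotvec().round(3).tolist())
def now():
    s=manip.read_state(); R=Ro.from_euler('xyz',s['eef_rot']); g=s['eef_pos']+R.apply([0,0,manip.grip_depth]); M=R.as_matrix()
    print("t",round(s['clock'],2),"G",g.round(1),"toolz",M[:,2].round(3),"tooly",M[:,1].round(3),"q",s['joints'].round(2),"gap",round(s['finger_gap'],1),"ff",round(s['finger_force'],1),"wf",s['wrist_force'].round(1))
E
python3 -c "
from h import *
to([526,227,125],51,-45)
to([482,172,43],51,-45,([526,227,125],51,-45))"
```

```text
row [-437.7, -198.5, 93.4] [0.767, -0.508, 1.855]
row [8.2, 0.4, 107.8] [0.0, 0.0, 0.0]
```

```bash
python3 nudge.py '[[-440,-200,0,0.77,-0.51,1.86],[-440,-200,0,0.77,-0.51,1.86],[-440,-200,0,0.77,-0.51,1.86],[-440,-200,0,0.77,-0.51,1.86],[-440,-200,0,0.77,-0.51,1.86]]' 94 30; python3 -c "
from h import *
now();to([526,227,125],51,-45)"
```

```text
clock: 0.6
eef_pos: [343.1, 364.8, 205.5]
eef_rot: [-2.939, 0.262, 2.205]
wrist_force: [0.1, 0.5, 0.6]
finger_gap: 94.1
finger_force: 0.0
t 0.6 G [343.4 370.9 223.3] toolz [-0.012 -0.324 -0.946] tooly [ 0.82   0.539 -0.195] q [ 0.85  0.36  1.48 -0.21  1.56  0.27] gap 94.1 ff 0.0 wf [0.1 0.5 0.6]
row [-190.9, 81.4, 134.6] [0.488, -0.323, 1.178]
```

```bash
python3 nudge.py '[[-190,80,100,0.49,-0.32,1.18],[-190,80,100,0.49,-0.32,1.18],[-190,80,100,0.49,-0.32,1.18],[-190,80,100,0.49,-0.32,1.18],[-190,80,100,0.49,-0.32,1.18]]' ; python3 -c "
from h import *
now();to([526,227,125],51,-45)"
```

```text
clock: 1.1
eef_pos: [517.5, 227.8, 142.5]
eef_rot: [-2.94, 0.589, 1.525]
wrist_force: [-0.4, 0.3, 0.1]
finger_gap: 93.8
finger_force: 0.0
t 1.1 G [521.7 237.8 157.8] toolz [-0.225 -0.534 -0.815] tooly [ 0.973 -0.157 -0.167] q [ 0.52  0.71  1.19 -0.37  1.75  0.65] gap 93.8 ff 0.0 wf [-0.4  0.3  0.1]
row [7.9, 7.0, 31.0] [0.206, -0.139, 0.505]
```

```bash
python3 nudge.py '[[8,7,31,0.206,-0.139,0.505],[8,7,31,0.206,-0.139,0.505],[8,7,31,0.206,-0.139,0.505],[8,7,31,0.206,-0.139,0.505],[8,7,31,0.206,-0.139,0.505]]'
python3 - <<'E'
from h import *
now();to([482,172,43],51,-45)
p,d=manip.camera("scene"); cv2.imwrite("pics/pre.png",cv2.resize(p[100:292,60:316],None,fx=3,fy=3)[:,:,::-1])
E
```

```text
clock: 1.6
eef_pos: [516.3, 218.8, 111.7]
eef_rot: [-3.138, 0.785, 0.897]
wrist_force: [-0.1, 0.3, 0.2]
finger_gap: 94.3
finger_force: 0.0
t 1.6 G [524.6 229.2 125. ] toolz [-0.443 -0.55  -0.708] tooly [ 0.78  -0.626 -0.002] q [ 0.47  0.88  1.04 -0.31  1.95  1.14] gap 94.3 ff 0.0 wf [-0.1  0.3  0.2]
row [7.5, 2.7, 108.4] [0.002, -0.001, 0.005]
```

View pics/pre.png

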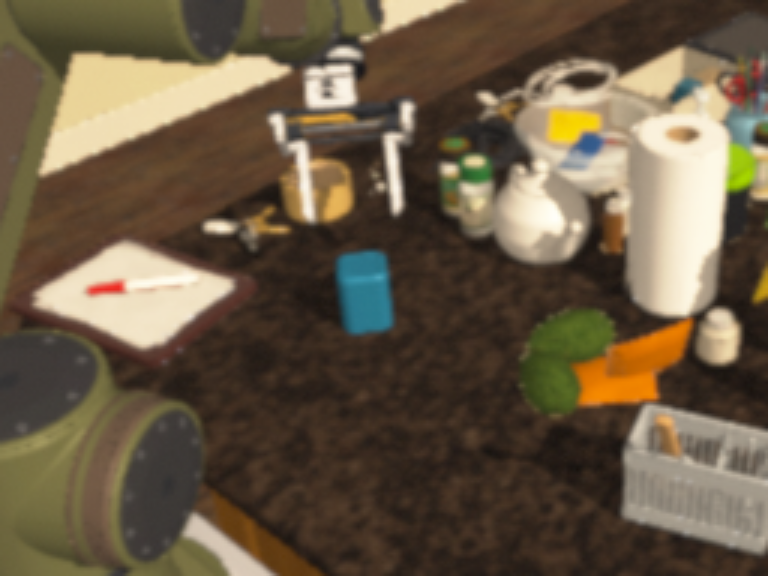

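The open fingers (300–400, 190 in the crop) are square to the cup (365,290). I'll advance and grip.

```bash
python3 nudge.py '[[2,1,30,0,0,0],[4,2,60,0,0,0],[6,3,85,0,0,0],[7,3,108,0,0,0],[7,3,108,0,0,0]]' ; python3 nudge.py '[[0,0,0,0,0,0],[0,0,0,0,0,0],[0,0,0,0,0,0],[0,0,0,0,0,0],[0,0,0,0,0,0]]' 50 30;python3 nudge.py '[[0,0,0,0,0,0],[0,0,0,0,0,0],[0,0,0,0,0,0],[0,0,0,0,0,0],[0,0,0,0,0,0]]' ; python3 -c "
from h import *
now()"
```

```text
clock: 2.15
eef_pos: [472.3, 160.9, 30.4]
eef_rot: [-3.134, 0.785, 0.905]
wrist_force: [0.2, -0.5, -0.1]
finger_gap: 94.0
finger_force: 0.0
clock: 2.65
eef_pos: [474.2, 162.3, 31.8]
eef_rot: [-3.139, 0.782, 0.9]
wrist_force: [-0.7, 1.4, 0.4]
finger_gap: 59.7
finger_force: 30.0
clock: 3.15
eef_pos: [474.1, 162.2, 31.8]
eef_rot: [-3.139, 0.782, 0.899]
wrist_force: [1.5, 4.2, 4.5]
finger_gap: 59.8
finger_force: 30.0
t 3.15 G [482.4 172.5  45.1] toolz [-0.44 -0.55 -0.71] tooly [ 0.782 -0.624 -0.002] q [ 0.43  0.84  1.31 -0.33  1.71  1.18] gap 59.8 ff 30.0 wf [1.5 4.2 4.5]
```

```bash
python3 -c "
from h import *
to([482.4,172.5,110],50.9,-45)
to([470,160,100],20,45,([482.4,172.5,110],50.9,-45))"
```

```text
row [-45.8, -0.2, -46.0] [0.005, -0.003, 0.008]
row [12.1, 5.1, 2.0] [0.0, 1.529, 0.598]
```

```bash
python3 nudge.py '[[-10,0,-10,0,0,0],[-25,0,-25,0,0,0],[-40,0,-40,0,0,0],[-46,0,-46,0,0,0],[-46,0,-46,0,0,0]]' ; python3 nudge.py '[[12,5,2,0,1.529,0.598],[12,5,2,0,1.529,0.598],[12,5,2,0,1.529,0.598],[12,5,2,0,1.529,0.598],[12,5,2,0,1.529,0.598]]' ; python3 -c "
from h import *
now(); to([470,160,100],20,45)"
```

```text
clock: 3.65
eef_pos: [474.3, 161.8, 97.6]
eef_rot: [-3.14, 0.781, 0.899]
wrist_force: [-0.3, 0.5, -0.6]
finger_gap: 60.1
finger_force: 30.0
clock: 4.15
eef_pos: [482.1, 164.1, 86.3]
eef_rot: [3.033, 0.061, 0.644]
wrist_force: [0.2, -0.3, -2.2]
finger_gap: 60.2
finger_force: 30.0
t 4.15 G [481.8 166.4 104.9] toolz [ 0.017 -0.123 -0.992] tooly [ 0.602 -0.791  0.108] q [ 0.32  0.36  1.74 -0.14  1.06  1.31] gap 60.2 ff 30.0 wf [ 0.2 -0.3 -2.2]
row [0.6, -0.1, -0.5] [-0.006, 0.823, 0.329]
```

```bash
python3 nudge.py '[[0,0,0,0,0.82,0.33],[0,0,0,0,0.82,0.33],[0,0,0,0,0.82,0.33],[0,0,0,0,0.82,0.33],[0,0,0,0,0.82,0.33]]' ;  python3 -c "
from h import *
now(); to([470,160,60],20,45)"
```

```text
clock: 4.65
eef_pos: [480.4, 167.5, 85.4]
eef_rot: [3.104, -0.6, 0.437]
wrist_force: [0.7, 1.2, -1.6]
finger_gap: 59.7
finger_force: 30.0
t 4.65 G [470.5 163.6 100.9] toolz [ 0.527  0.205 -0.825] tooly [ 0.403 -0.914  0.031] q [0.22 0.12 2.19 0.36 0.25 1.04] gap 59.7 ff 30.0 wf [ 0.7  1.2 -1.6]
row [-21.3, 2.4, 32.4] [-0.019, 0.184, 0.071]
```

```bash
python3 -c "
from h import *
to([480,175,90],45,45)
to([480,175,37],45,45,([480,175,90],45,45))"
```

```text
row [7.7, -12.1, 15.4] [0.26, 0.188, -0.266]
row [-37.5, -0.0, 37.5] [0.0, 0.0, 0.0]
```

```bash
python3 nudge.py '[[7,-12,15,0.26,0.188,-0.266],[7,-12,15,0.26,0.188,-0.266],[7,-12,15,0.26,0.188,-0.266],[7,-12,15,0.26,0.188,-0.266],[7,-12,15,0.26,0.188,-0.266]]' ;  python3 -c "
from h import *
now(); to([480,175,37],45,45)"
```

```text
clock: 5.15
eef_pos: [484.6, 184.6, 73.5]
eef_rot: [-3.12, -0.694, 0.671]
wrist_force: [-0.4, 0.2, -2.2]
finger_gap: 59.9
finger_force: 30.0
t 5.15 G [475.4 176.8  88. ] toolz [ 0.487  0.414 -0.769] tooly [ 0.632 -0.775 -0.017] q [ 0.1   0.2   2.19  1.21  0.4  -0.07] gap 59.9 ff 30.0 wf [-0.4  0.2 -2.2]
row [-29.0, 4.1, 40.6] [0.056, 0.091, -0.086]
```

```bash
python3 nudge.py '[[-7,1,11,0.056,0.091,-0.086],[-14,2,20,0.056,0.091,-0.086],[-21,3,30,0.056,0.091,-0.086],[-27,4,38,0.056,0.091,-0.086],[-27,4,38,0.056,0.091,-0.086]]' ;  python3 -c "
from h import *
now(); to([480,175,30],45,45)"
```

```text
clock: 5.65
eef_pos: [488.6, 183.8, 25.6]
eef_rot: [-3.138, -0.782, 0.781]
wrist_force: [0.5, 0.1, -1.5]
finger_gap: 59.8
finger_force: 30.0
t 5.65 G [479.2 174.5  39. ] toolz [ 0.498  0.498 -0.71 ] tooly [ 0.705 -0.709 -0.002] q [ 0.04  0.36  2.21  1.69  0.5  -0.71] gap 59.8 ff 30.0 wf [ 0.5  0.1 -1.5]
row [-5.6, 0.2, 7.0] [0.0, 0.004, -0.003]
```

```bash
for i in 1; do python3 nudge.py '[[-1.4,0,1.4,0,0,0],[-2.8,0,2.8,0,0,0],[-3.5,0,3.5,0,0,0],[-4.2,0,4.2,0,0,0],[-4.2,0,4.2,0,0,0]]' | grep -E "eef_pos|wrist_force"; python3 nudge.py '[[-0.7,0,0.7,0,0,0],[-0.7,0,0.7,0,0,0]]'| grep -E "eef_pos|wrist_force"; python3 nudge.py '[[-0.7,0,0.7,0,0,0],[-0.7,0,0.7,0,0,0]]'| grep -E "eef_pos|wrist_force";python3 nudge.py '[[-0.7,0,0.7,0,0,0],[-0.7,0,0.7,0,0,0]]'| grep -E "eef_pos|wrist_force"; done;  python3 - <<'E'
from h import *
now()
p,d=manip.camera("scene"); cv2.imwrite("pics/lay.png",cv2.resize(p[150:250,130:260],None,fx=5,fy=5)[:,:,::-1])
E
```

```text
eef_pos: [489.9, 184.3, 22.0]
wrist_force: [-0.1, 0.0, -2.2]
eef_pos: [489.8, 184.2, 20.9]
wrist_force: [0.1, -0.4, -1.9]
eef_pos: [489.8, 184.2, 19.8]
wrist_force: [0.0, 0.2, -1.4]
eef_pos: [489.8, 184.2, 18.8]
wrist_force: [0.2, 0.5, -1.7]
t 6.75 G [480.4 174.9  32.1] toolz [ 0.501  0.499 -0.707] tooly [ 0.706 -0.708  0.   ] q [ 0.04  0.38  2.21  1.73  0.51 -0.76] gap 59.6 ff 30.0 wf [ 0.2  0.5 -1.7]
```

View pics/lay.png

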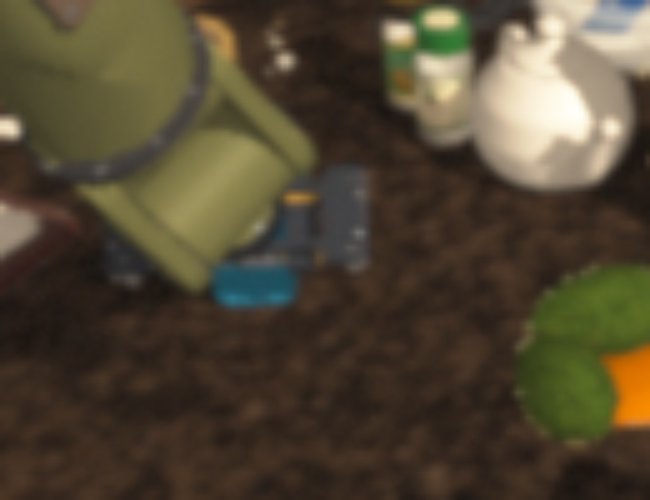

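The cup is held on its side at (255,285), just off the worktop. I'll keep lowering until it makes contact.

```bash
python3 nudge.py '[[-0.7,0,0.7,0,0,0],[-0.7,0,0.7,0,0,0]]'| grep -E "eef_pos|wrist_force"; python3 nudge.py '[[-0.5,0,0.5,0,0,0],[-0.5,0,0.5,0,0,0]]'| grep -E "eef_pos|wrist_force";python3 nudge.py '[[-0.5,0,0.5,0,0,0],[-0.5,0,0.5,0,0,0]]'| grep -E "eef_pos|wrist_force"
```

```text
eef_pos: [489.8, 184.2, 17.8]
wrist_force: [0.9, -0.6, -1.8]
eef_pos: [489.8, 184.2, 17.2]
wrist_force: [-0.1, -0.0, -1.9]
eef_pos: [489.8, 184.2, 16.4]
wrist_force: [0.5, -0.3, -2.4]
```

```bash
python3 nudge.py '[[-0.5,0,0.5,0,0,0],[-0.5,0,0.5,0,0,0]]'| grep -E "eef_pos|wrist_force"; python3 nudge.py '[[-0.5,0,0.5,0,0,0],[-0.5,0,0.5,0,0,0]]'| grep -E "eef_pos|wrist_force";python3 nudge.py '[[-0.5,0,0.5,0,0,0],[-0.5,0,0.5,0,0,0]]'| grep -E "eef_pos|wrist_force"
```

```text
eef_pos: [490.0, 184.3, 16.1]
wrist_force: [-1.0, -0.6, 2.5]
eef_pos: [490.3, 184.5, 16.0]
wrist_force: [-5.8, -3.5, 12.2]
eef_pos: [490.5, 184.6, 16.0]
wrist_force: [-13.1, -6.6, 24.8]
```

```bash
python3 nudge.py '[[0.8,0,-0.8,0,0,0],[0.8,0,-0.8,0,0,0]]'| grep -E "eef_pos|wrist_force"; python3 nudge.py '[[0,0,0,0,0,0],[0,0,0,0,0,0],[0,0,0,0,0,0],[0,0,0,0,0,0],[0,0,0,0,0,0]]' 94; python3 nudge.py '[[0,0,-20,0,0,0],[0,0,-40,0,0,0],[0,0,-70,0,0,0],[0,0,-100,0,0,0],[0,0,-130,0,0,0]]'
python3 - <<'E'
from h import *
now()
p,d=manip.camera("top"); W=cloud("top",d); np.savez("pics/t1.npz",p=p,d=d)
m=(p[...,2].astype(int)-p[...,0]>45)&(d>0)&(W[...,2]>10)&(W[...,2]<75)&(abs(W[...,0]-480)<120)&(abs(W[...,1]-175)<120)
print(m.sum(),rect(W[m]),np.percentile(W[m][:,2],[5,50,95]))
E
```

```text
eef_pos: [490.1, 184.2, 16.0]
wrist_force: [-5.1, -4.6, 9.7]
clock: 8.7
eef_pos: [489.8, 184.2, 15.5]
eef_rot: [3.141, -0.785, 0.784]
wrist_force: [-0.4, -0.6, 0.1]
finger_gap: 93.6
finger_force: 0.0
clock: 9.2
eef_pos: [423.8, 118.9, 107.9]
eef_rot: [3.141, -0.784, 0.784]
wrist_force: [0.3, 0.6, 0.3]
finger_gap: 94.1
finger_force: 0.0
t 9.2 G [414.4 109.5 121.2] toolz [ 0.5    0.498 -0.708] tooly [ 0.706 -0.708  0.   ] q [-0.18 -0.    2.36  1.22  0.67 -0.36] gap 94.1 ff 0.0 wf [0.3 0.6 0.3]
432 (array([485.5, 177. ]), array([81.3, 56.1]), 45.1) [32.32539585 58.88197419 64.69784313]
```

```bash
python3 -c "
from h import *
to([483,177.5,140],45,-50)"; python3 nudge.py '[[10,0,0,0,-1.658,0],[10,0,0,0,-1.658,0],[10,0,0,0,-1.658,0],[10,0,0,0,-1.658,0],[10,0,0,0,-1.658,0]]';python3 -c "
from h import *
now();to([483,177.5,140],45,-50)"
```

```text
row [61.9, -0.0, 37.1] [0.003, -1.658, -0.002]
clock: 9.75
eef_pos: [430.0, 123.8, 115.0]
eef_rot: [-3.117, -0.24, 0.791]
wrist_force: [-0.3, -0.2, 0.0]
finger_gap: 94.2
finger_force: 0.0
t 9.75 G [427.2 120.3 133.2] toolz [ 0.15   0.186 -0.971] tooly [ 0.715 -0.699 -0.024] q [0.09 0.08 2.04 0.23 0.87 0.74] gap 94.2 ff 0.0 wf [-0.3 -0.2  0. ]
row [62.4, -0.1, 2.0] [-0.02, -1.113, 0.019]
```

```bash
python3 nudge.py '[[62,0,2,-0.02,-1.11,0.02],[62,0,2,-0.02,-1.11,0.02],[62,0,2,-0.02,-1.11,0.02],[62,0,2,-0.02,-1.11,0.02],[62,0,2,-0.02,-1.11,0.02]]';python3 -c "
from h import *
now();to([483,177.5,140],45,-50)"
```

```text
clock: 10.25
eef_pos: [472.5, 168.3, 127.8]
eef_rot: [-3.127, 0.49, 0.795]
wrist_force: [0.0, -1.1, 1.0]
finger_gap: 93.9
finger_force: 0.0
t 10.25 G [478.9 174.4 144.4] toolz [-0.34  -0.326 -0.882] tooly [ 0.709 -0.705 -0.013] q [ 0.37  0.56  1.42 -0.18  1.62  1.18] gap 93.9 ff 0.0 wf [ 0.  -1.1  1. ]
row [-0.5, 0.9, 0.1] [-0.008, -0.383, 0.01]
```

```bash
python3 nudge.py '[[0,1,0,-0.01,-0.38,0.01],[0,1,0,-0.01,-0.38,0.01],[0,1,0,-0.01,-0.38,0.01],[0,1,0,-0.01,-0.38,0.01]]' >/dev/null;python3 -c "
from h import *
now();to([483,177.5,32],45,-50)"
```

```text
t 10.65 G [482.6 177.6 137.1] toolz [-0.54  -0.541 -0.645] tooly [ 0.708 -0.706 -0.002] q [ 0.42  0.79  1.2  -0.3   1.97  1.2 ] gap 94.1 ff 0.0 wf [-1.3  0.7 -0.1]
row [80.4, 0.5, 67.6] [0.0, -0.003, 0.003]
```

```bash
python3 nudge.py '[[27,0,22,0,0,0],[54,0,45,0,0,0],[70,0,58,0,0,0],[80,0.5,67.5,0,0,0],[80,0.5,67.5,0,0,0]]' ;python3 nudge.py '[[0,0,0,0,0,0],[0,0,0,0,0,0],[0,0,0,0,0,0],[0,0,0,0,0,0],[0,0,0,0,0,0]]' 50 30;python3 nudge.py '[[0,0,0,0,0,0],[0,0,0,0,0,0],[0,0,0,0,0,0]]' ; python3 -c "
from h import *
now(); to([483,177.5,105],45,-50);to([483,177.5,105],45,40,([483,177.5,105],45,-50))"
```

```text
clock: 11.15
eef_pos: [473.3, 166.5, 22.1]
eef_rot: [-3.141, 0.865, 0.786]
wrist_force: [0.5, 0.6, -1.1]
finger_gap: 94.3
finger_force: 0.0
clock: 11.65
eef_pos: [473.9, 166.9, 23.3]
eef_rot: [3.14, 0.864, 0.785]
wrist_force: [0.2, 0.9, 2.4]
finger_gap: 59.8
finger_force: 30.0
clock: 11.95
eef_pos: [473.9, 166.9, 23.3]
eef_rot: [3.141, 0.864, 0.785]
wrist_force: [0.6, 0.5, 4.7]
finger_gap: 59.7
finger_force: 30.0
t 11.95 G [484.  177.1  35.6] toolz [-0.537 -0.539 -0.649] tooly [ 0.708 -0.707  0.001] q [ 0.41  0.93  1.22 -0.29  1.82  1.25] gap 59.7 ff 30.0 wf [0.6 0.5 4.7]
row [-53.2, -1.0, -44.8] [0.001, -0.008, -0.0]
row [18.8, 0.0, -18.8] [0.0, 1.571, 0.0]
```

```bash
python3 nudge.py '[[-10,0,-9,0,0,0],[-30,0,-25,0,0,0],[-53,0,-45,0,0,0],[-53,0,-45,0,0,0]]' | grep gap ; python3 nudge.py '[[19,0,-19,0,1.571,0],[19,0,-19,0,1.571,0],[19,0,-19,0,1.571,0],[19,0,-19,0,1.571,0],[19,0,-19,0,1.571,0]]' ; python3 -c "
from h import *
now(); to([483,177.5,105],45,40.5)"
```

```text
finger_gap: 59.9
clock: 12.85
eef_pos: [492.7, 185.8, 90.7]
eef_rot: [3.14, 0.108, 0.786]
wrist_force: [0.6, 0.0, -1.9]
finger_gap: 59.6
finger_force: 30.0
t 12.85 G [494.1 187.3 109.4] toolz [-0.075 -0.077 -0.994] tooly [ 0.707 -0.707  0.002] q [ 0.32  0.43  1.63 -0.05  1.18  1.13] gap 59.6 ff 30.0 wf [ 0.6  0.  -1.9]
row [-0.5, -0.9, 0.1] [0.001, 0.815, 0.001]
```

```bash
python3 nudge.py '[[0,0,0,0,0.815,0],[0,0,0,0,0.815,0],[0,0,0,0,0.815,0],[0,0,0,0,0.815,0],[0,0,0,0,0.815,0]]' |grep clock; python3 -c "
from h import *
now(); to([483,177.5,52],45,40.5)"
```

```text
clock: 13.35
t 13.35 G [483.9 180.7 105.8] toolz [ 0.366  0.383 -0.848] tooly [ 0.713 -0.701 -0.009] q [0.12 0.19 2.07 0.71 0.54 0.34] gap 59.8 ff 30.0 wf [ 1.3  1.  -0.1]
row [-28.2, 2.3, 43.8] [-0.012, 0.148, 0.002]
```

```bash
python3 nudge.py '[[0,0,0,-0.01,0.148,0],[0,0,0,-0.01,0.148,0],[-10,1,15,-0.01,0.148,0],[-20,2,30,-0.01,0.148,0],[-28,2,44,-0.01,0.148,0]]' |grep clock;  python3 nudge.py '[[0,0,0,0,0,0],[0,0,0,0,0,0]]' |grep -E "pos|force"; python3 -c "
from h import *
now(); to([483,177.5,44],45,40.5)"
```

```text
clock: 13.85
eef_pos: [491.9, 187.4, 37.9]
wrist_force: [0.9, 0.5, -0.1]
finger_force: 30.0
t 14.05 G [483.4 178.8  52.2] toolz [ 0.453  0.461 -0.763] tooly [ 0.711 -0.704 -0.003] q [ 0.07  0.32  2.17  1.39  0.45 -0.38] gap 59.8 ff 30.0 wf [ 0.9  0.5 -0.1]
row [-6.1, 0.7, 5.5] [-0.005, 0.004, 0.002]
```

```bash
python3 nudge.py '[[-2,0,2,0,0,0],[-4,0.3,4,0,0,0],[-5.5,0.6,5.5,-0.005,0.004,0],[-5.5,0.6,5.5,-0.005,0.004,0]]' |grep -E "pos|wrist";  for i in 1; do python3 nudge.py '[[-0.6,0,0.7,0,0,0],[-0.6,0,0.7,0,0,0]]' |grep -E "pos|wrist"; python3 nudge.py '[[-0.6,0,0.7,0,0,0],[-0.6,0,0.7,0,0,0]]' |grep -E "pos|wrist"; python3 nudge.py '[[-0.4,0,0.5,0,0,0],[-0.4,0,0.5,0,0,0]]' |grep -E "pos|wrist"; python3 nudge.py '[[-0.4,0,0.5,0,0,0],[-0.4,0,0.5,0,0,0]]' |grep -E "pos|wrist"; done; python3 -c "
from h import *
now()"
```

```text
eef_pos: [492.0, 186.5, 30.1]
wrist_force: [0.3, -0.6, -1.3]
eef_pos: [492.1, 186.5, 29.3]
wrist_force: [0.6, 0.7, -1.8]
eef_pos: [492.1, 186.5, 28.2]
wrist_force: [0.0, -0.0, -1.7]
eef_pos: [492.0, 186.6, 27.5]
wrist_force: [-1.1, -0.8, -1.1]
eef_pos: [492.1, 186.6, 26.9]
wrist_force: [-0.2, -0.0, -2.2]
t 15.25 G [483.4 177.9  41.1] toolz [ 0.46   0.459 -0.76 ] tooly [ 0.708 -0.706  0.002] q [ 0.07  0.35  2.17  1.47  0.44 -0.47] gap 59.6 ff 30.0 wf [-0.2 -0.  -2.2]
```

```bash
python3 nudge.py '[[-0.4,0,0.5,0,0,0],[-0.4,0,0.5,0,0,0]]' |grep -E "pos|wrist"; python3 nudge.py '[[-0.4,0,0.5,0,0,0],[-0.4,0,0.5,0,0,0]]' |grep -E "pos|wrist"; python3 nudge.py '[[-0.4,0,0.5,0,0,0],[-0.4,0,0.5,0,0,0]]' |grep -E "pos|wrist"; python3 nudge.py '[[-0.4,0,0.5,0,0,0],[-0.4,0,0.5,0,0,0]]' |grep -E "pos|wrist"
```

```text
eef_pos: [492.2, 186.7, 26.6]
wrist_force: [-2.4, -1.5, 3.5]
eef_pos: [492.5, 186.8, 26.5]
wrist_force: [-7.2, -4.6, 13.6]
eef_pos: [492.6, 186.9, 26.4]
wrist_force: [-13.6, -7.8, 23.2]
eef_pos: [492.7, 187.0, 26.2]
wrist_force: [-17.4, -9.5, 31.0]
```

Contact is firm at TCP z ≈ 26.6, so I'll back off slightly, release and retreat along the tool axis.

```bash
python3 nudge.py '[[0.9,0,-1.1,0,0,0],[0.9,0,-1.1,0,0,0]]'| grep -E "eef_pos|wrist_force"; python3 nudge.py '[[0,0,0,0,0,0],[0,0,0,0,0,0],[0,0,0,0,0,0],[0,0,0,0,0,0],[0,0,0,0,0,0]]' 94 | grep -E "pos|force|gap"; python3 nudge.py '[[0,0,-20,0,0,0],[0,0,-45,0,0,0],[0,0,-80,0,0,0],[0,0,-120,0,0,0],[0,0,-160,0,0,0]]'
python3 - <<'E'
from h import *
now()
for n in("top","scene"):
    p,d=manip.camera(n); W=cloud(n,d); np.savez(f"pics/{n}2.npz",p=p,d=d)
    m=(d>0)&(W[...,2]>20)&(W[...,2]<95)&(abs(W[...,0]-485)<60)&(abs(W[...,1]-180)<60)
    print(n,m.sum(),rect(W[m]),np.percentile(W[m][:,2],[5,50,95]), "rim",rect(W[m&(W[...,2]>74)]))
    if n=="scene": cv2.imwrite("pics/stand.png",cv2.resize(p[150:250,130:260],None,fx=5,fy=5)[:,:,::-1])
E
```

```text
eef_pos: [492.4, 186.6, 26.3]
wrist_force: [-3.9, -4.3, 8.5]
eef_pos: [492.1, 186.6, 25.7]
wrist_force: [0.2, -0.7, 0.1]
finger_gap: 93.4
finger_force: 0.0
clock: 17.25
eef_pos: [417.4, 112.4, 148.0]
eef_rot: [3.14, -0.706, 0.788]
wrist_force: [-0.1, 0.5, 1.5]
finger_gap: 94.2
finger_force: 0.0
t 17.25 G [408.7 103.8 162.3] toolz [ 0.459  0.459 -0.761] tooly [ 0.708 -0.706  0.001] q [-0.16 -0.13  2.3   0.91  0.73 -0.01] gap 94.2 ff 0.0 wf [-0.1  0.5  1.5]
top 200 (array([488.1, 182.4]), array([60.6, 60. ]), 45.1) [24.37797114 66.98628792 84.64930332] rim (array([488. , 182.7]), array([60.5, 59.5]), 46.0)
scene 330 (array([484.3, 179.1]), array([68.7, 60.3]), 46.1) [23.44653132 54.7745481  78.5341811 ] rim (array([472.8, 171.5]), array([41.7, 63.5]), 33.3)
```

View pics/stand.png

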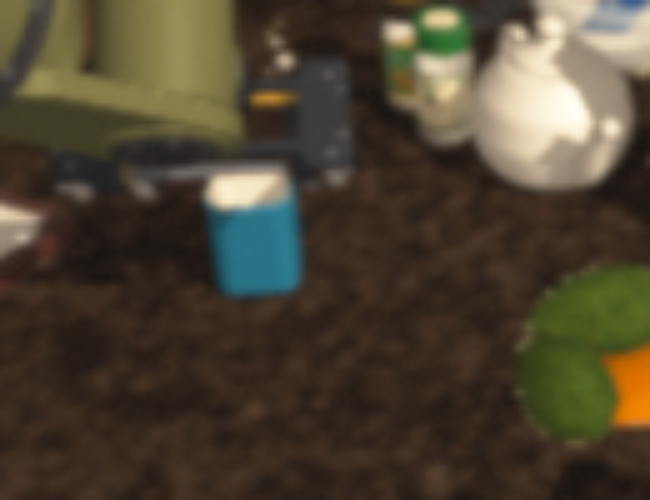

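The cup now stands mouth-up at (250,235) in the crop, about (487.5, 182) in world coordinates, and it has been let go. Next is the strainer.

```bash
python3 -c "
from h import *
to([410,-100,250],21,-30)"
```

```text
row [-71.3, 140.2, -169.2] [-0.034, -1.217, 0.445]
```

```bash
python3 nudge.py '[[0,0,-40,-0.034,-1.217,0.445],[-20,40,-80,-0.034,-1.217,0.445],[-40,80,-120,-0.034,-1.217,0.445],[-71,140,-169,-0.034,-1.217,0.445],[-71,140,-169,-0.034,-1.217,0.445]]' 45 20 |grep clock; python3 -c "
from h import *
now();to([440,-220,245],21,-30)"
```

```text
clock: 17.85
t 17.85 G [402.  -88.4 245.2] toolz [ 0.003  0.088 -0.996] tooly [ 0.536 -0.841 -0.073] q [-0.36 -0.02  1.84  0.09  1.35  0.63] gap 57.6 ff 0.0 wf [-0.3 -0.5 -0.8]
row [-48.2, 130.4, -14.1] [-0.024, -0.564, 0.215]
```

```bash
python3 nudge.py '[[-48,130,-14,-0.024,-0.564,0.215],[-48,130,-14,-0.024,-0.564,0.215],[-48,130,-14,-0.024,-0.564,0.215],[-48,130,-14,-0.024,-0.564,0.215],[-48,130,-14,-0.024,-0.564,0.215]]' |grep clock; python3 -c "
from h import *
now();to([455.5,-312.5,228],21,-30)"
```

```text
clock: 18.35
t 18.35 G [ 440.9 -217.   240.2] toolz [-0.47  -0.177 -0.865] tooly [ 0.361 -0.932 -0.006] q [-0.36  0.39  1.44 -0.34  1.71  0.86] gap 44.6 ff 0.0 wf [ 0.2  0.  -0. ]
row [-12.1, 94.5, 20.6] [-0.003, 0.003, 0.006]
```

```bash
python3 nudge.py '[[-6,45,0,0,0,0],[-12,90,10,0,0,0],[-12,94.5,20,0,0,0],[-12,94.5,20,0,0,0]]' |grep clock
python3 - <<'E'
from h import *
now();to([413.5,-328.7,152],21,-30)
ims=[]
for n,b in(("scene",(235,180,335,290)),("top",(285,190,385,300))):
    p,d=manip.camera(n); ims.append(cv2.resize(p[b[1]:b[3],b[0]:b[2]],None,fx=4,fy=4))
cv2.imwrite("pics/pre2.png",np.hstack(ims)[:,:,::-1])
E
```

```text
clock: 18.75
t 18.75 G [ 454.2 -313.4  230.6] toolz [-0.464 -0.175 -0.868] tooly [ 0.36  -0.933 -0.004] q [-0.5   0.5   1.3  -0.39  1.68  0.73] gap 44.7 ff 0.0 wf [-0.3  1.2 -0.6]
row [1.1, -0.0, 89.8] [-0.003, -0.005, 0.004]
```

View pics/pre2.png

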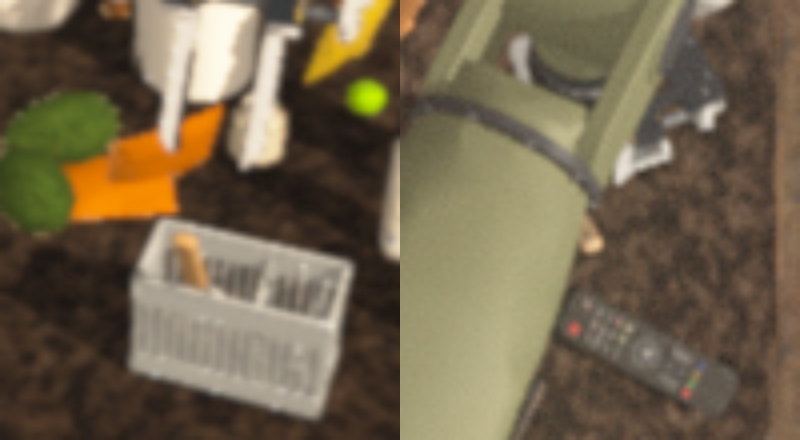

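The finger tips, at (172,150) and (250,165) in the left crop, straddle the line toward the handle at (188,255). I'll advance gently along the tool.

```bash
python3 nudge.py '[[0,0,20,0,0,0],[0,0,40,0,0,0],[1,0,60,0,0,0],[1,0,75,0,0,0],[1,0,75,0,0,0]]' |grep -E "pos|force"; python3 nudge.py '[[0,0,8,0,0,0],[0,0,15,0,0,0],[0,0,15,0,0,0]]' |grep -E "pos|force"
python3 - <<'E'
from h import *
now()
p,d=manip.camera("scene"); cv2.imwrite("pics/at.png",cv2.resize(p[180:290,225:345],None,fx=5,fy=5)[:,:,::-1])
E
```

```text
eef_pos: [411.6, -328.4, 149.9]
wrist_force: [0.6, 0.4, -0.3]
finger_force: 0.0
eef_pos: [404.9, -332.1, 137.2]
wrist_force: [0.4, 0.2, -0.4]
finger_force: 0.0
t 19.65 G [ 413.7 -328.8  153.5] toolz [-0.464 -0.178 -0.868] tooly [ 0.36  -0.933 -0.002] q [-0.55  0.51  1.48 -0.41  1.49  0.75] gap 45.1 ff 0.0 wf [ 0.4  0.2 -0.4]
```

View pics/at.png

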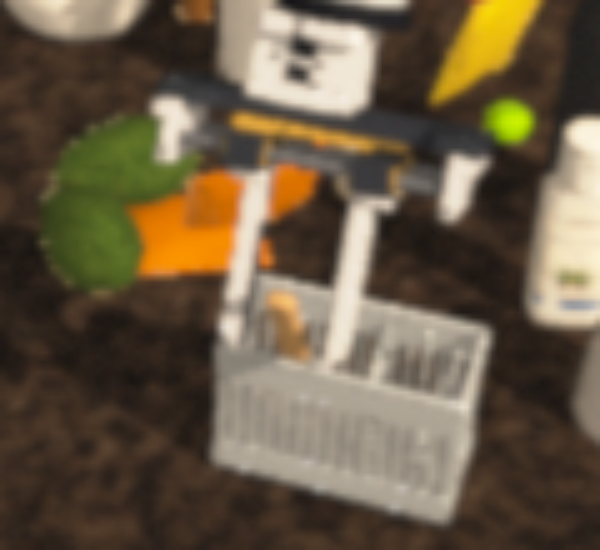

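The handle (285,325) lies between the fingers (235 and 345). I'll close on it firmly and lift straight up.

```bash
python3 nudge.py '[[0,0,0,0,0,0],[0,0,0,0,0,0],[0,0,0,0,0,0],[0,0,0,0,0,0],[0,0,0,0,0,0]]' 4 40 | grep -E "pos|force|gap"; python3 nudge.py '[[0,0,0,0,0,0],[0,0,0,0,0,0],[0,0,0,0,0,0],[0,0,0,0,0,0],[0,0,0,0,0,0]]' 4 58
python3 - <<'E'
from h import *
now(); to([413.7,-328.8,310],21,-30)
E
```

```text
eef_pos: [405.2, -332.4, 137.6]
wrist_force: [-1.2, 0.1, 0.9]
finger_gap: 15.6
finger_force: 40.0
clock: 20.7
eef_pos: [405.2, -332.4, 137.6]
eef_rot: [-3.141, 0.52, 0.369]
wrist_force: [0.1, 1.0, 0.9]
finger_gap: 15.6
finger_force: 58.0
t 20.7 G [ 413.9 -329.1  153.9] toolz [-0.463 -0.178 -0.868] tooly [ 0.36  -0.933 -0.001] q [-0.55  0.51  1.47 -0.41  1.5   0.75] gap 15.6 ff 58.0 wf [0.1 1.  0.9]
row [-77.6, -0.5, -135.4] [0.0, -0.004, 0.002]
```

```bash
python3 nudge.py '[[-5,0,-8.7,0,0,0],[-15,0,-26,0,0,0],[-25,0,-43.5,0,0,0],[-35,0,-61,0,0,0],[-45,0,-78.3,0,0,0]]' | grep -E "pos|force|gap"; python3 nudge.py '[[-10,0,-17.4,0,0,0],[-20,0,-34.8,0,0,0],[-30,0,-52,0,0,0],[-35,0,-61,0,0,0],[-35,0,-61,0,0,0]]' | grep -E "pos|force|gap"
python3 - <<'E'
from h import *
now(); to([400,-150,310],30,30)
p,d=manip.camera("scene"); cv2.imwrite("pics/lift.png",cv2.resize(p[130:290,225:385],None,fx=3.5,fy=3.5)[:,:,::-1])
E
```

```text
eef_pos: [404.9, -332.4, 229.3]
wrist_force: [0.3, -0.9, -1.5]
finger_gap: 15.4
finger_force: 58.0
eef_pos: [405.2, -332.7, 299.5]
wrist_force: [0.9, 0.0, -1.2]
finger_gap: 15.7
finger_force: 58.0
t 21.7 G [ 413.8 -329.4  315.8] toolz [-0.462 -0.179 -0.869] tooly [ 0.36  -0.933  0.001] q [-0.55  0.38  1.28 -0.42  1.79  0.62] gap 15.7 ff 58.0 wf [ 0.9  0.  -1.2]
row [63.8, -173.8, -29.9] [0.001, 1.04, -0.163]
```

View pics/lift.png

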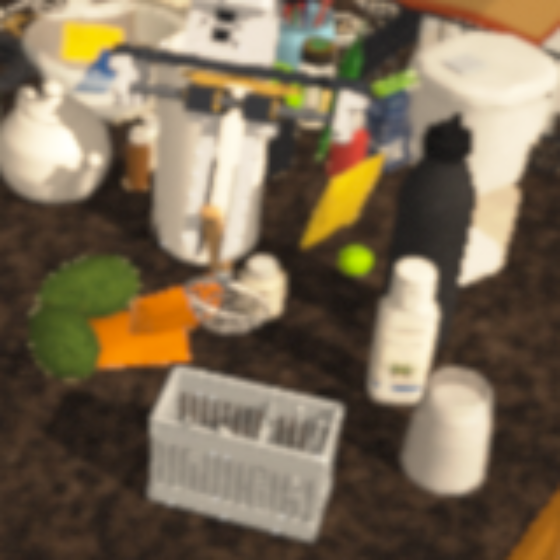

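The strainer is out, with its bowl (232,305 in the crop) well clear of the drainer rim. Now I turn it level and carry it high.

```bash
python3 nudge.py '[[13,-35,-6,0,1.04,-0.16],[26,-70,-12,0,1.04,-0.16],[39,-105,-18,0,1.04,-0.16],[52,-140,-24,0,1.04,-0.16],[64,-174,-30,0,1.04,-0.16]]' | grep -E "force|gap"
python3 - <<'E'
from h import *
now(); to([400,-30,290],45,30)
E
```

```text
wrist_force: [0.4, 0.6, -1.2]
finger_gap: 15.3
finger_force: 58.0
t 22.25 G [ 404.2 -145.5  310.4] toolz [ 0.194  0.12  -0.974] tooly [ 0.46  -0.888 -0.018] q [-0.55 -0.11  1.78  0.21  1.37  0.51] gap 15.3 ff 58.0 wf [ 0.4  0.6 -1.2]
row [48.1, -106.7, 32.0] [0.097, 0.29, -0.293]
```

```bash
python3 nudge.py '[[12,-27,8,0.097,0.29,-0.293],[24,-53,16,0.097,0.29,-0.293],[36,-80,24,0.097,0.29,-0.293],[48,-107,32,0.097,0.29,-0.293],[48,-107,32,0.097,0.29,-0.293]]' | grep -E "force|gap"
python3 - <<'E'
from h import *
now(); to([397,91.5,220],45,30)
E
```

```text
wrist_force: [-0.9, -0.6, -1.6]
finger_gap: 15.1
finger_force: 58.0
t 22.75 G [398.8 -29.4 288.8] toolz [ 0.347  0.353 -0.869] tooly [ 0.708 -0.706 -0.004] q [-0.47 -0.24  2.    0.52  1.25  0.18] gap 15.1 ff 58.0 wf [-0.9 -0.6 -1.6]
row [39.1, -86.3, 101.8] [-0.004, 0.005, -0.001]
```

```bash
python3 nudge.py '[[8,-17,20,0,0,0],[16,-35,40,0,0,0],[24,-52,60,0,0,0],[32,-70,80,0,0,0],[39,-86,100,0,0,0]]' | grep -E "force|gap"; python3 nudge.py '[[0,0,0,0,0,0],[0,0,0,0,0,0]]' | grep clock
python3 - <<'E'
from h import *
now(); ims=[]
for n in("scene","top"):
    p,d=manip.camera(n); np.savez(f"pics/{n}3.npz",p=p,d=d); W=cloud(n,d)
    m=(d>0)&(abs(W[...,0]-487)<50)&(abs(W[...,1]-182)<50)&(W[...,2]>165)&(W[...,2]<260)
    print(n,m.sum()); 
    if m.sum()>5: print(W[m].mean(0).round(1),rect(W[m]),np.percentile(W[m][:,2],[5,50,95]).round(0))
    b=(150,130,260,240) if n=="scene" else (125,140,235,250)
    ims.append(cv2.resize(p[b[1]:b[3],b[0]:b[2]],None,fx=3.6,fy=3.6))
cv2.imwrite("pics/over.png",np.hstack(ims)[:,:,::-1])
E
```

```text
wrist_force: [0.7, -1.1, -1.4]
finger_gap: 15.9
finger_force: 58.0
clock: 23.45
t 23.45 G [397.8  88.4 222.6] toolz [ 0.348  0.352 -0.869] tooly [ 0.708 -0.706 -0.002] q [-0.12 -0.23  2.16  0.5   0.95  0.42] gap 15.3 ff 58.0 wf [-0.2 -0.6 -1.2]
scene 14
[497.9 153.8 218. ] (array([501.5, 156. ]), array([55.1, 19.1]), 46.9) [207. 221. 223.]
top 256
[483.2 176.1 218.4] (array([477.1, 177.8]), array([100.8,  70.6]), 15.3) [200. 223. 228.]
```

View pics/over.png

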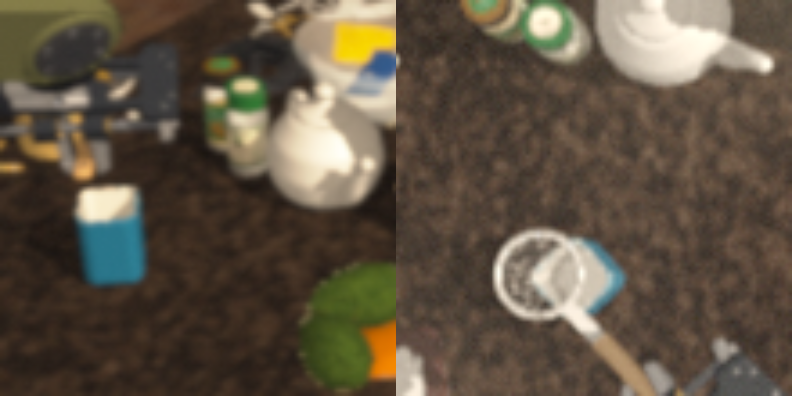

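In the top crop the bowl ring is at (540,273) and the cup is behind it at (580,275). I'll fit the ring for its centre and level.

```bash
cat > ring.py <<'E'
from h import *
import sys
def ring(p,d,z,c):
    W=cloud("top",d); v,u=np.mgrid[:384,:512]
    P=plane("top",np.c_[u.ravel(),v.ravel()],z).reshape(384,512,3)
    g=p.min(2).astype(int); hs=cv2.cvtColor(p,cv2.COLOR_RGB2HSV)
    c=np.array(c,float)
    for _ in range(8):
        r=np.linalg.norm(P[...,:2]-c,axis=2)
        m=(d>0)&(r>28)&(r<42)&(g>120)&(hs[...,1]<60)&(abs(W[...,2]-z)<20)
        A=P[m][:,:2]; s=np.c_[2*A,np.ones(len(A))]; x=np.linalg.lstsq(s,(A**2).sum(1),rcond=None)[0]; c=x[:2]
    Q=W[m]; k=np.linalg.lstsq(np.c_[Q[:,:2]-c,np.ones(len(Q))],Q[:,2],rcond=None)[0]
    print("ring n",m.sum(),"centre",c.round(1),"R",np.sqrt(x[2]+c@c).round(1),"slope",k[:2].round(3),"z",k[2].round(1))
    return c
E
python3 - <<'E'
from ring import *
f=np.load("pics/top3.npz"); p,d=f['p'],f['d']
ring(p,d,223,plane("top",[[165,215.8]],223)[0][:2])
E
```

```text
ring n 134 centre [491.2 181.5] R 33.8 slope [-0.021 -0.012] z 223.8
```

Run:
```python
from h import *
to([394.8,89.4,133.6],45,30)
```

```text
row [-45.4, -3.5, 77.2] [-0.001, 0.005, -0.001]
```

```bash
python3 nudge.py '[[-11,-3,19,0,0,0],[-22,-3.5,38,0,0,0],[-32,-3.5,56,0,0,0],[-40,-3.5,68,0,0,0],[-45,-3.5,77,0,0,0]]' | grep -E "force|gap"; python3 nudge.py '[[0,0,0,0,0,0],[0,0,0,0,0,0],[0,0,0,0,0,0],[0,0,0,0,0,0],[0,0,0,0,0,0]]' | grep clock
python3 - <<'E'
from ring import *
now(); p,d=manip.camera("top")
ring(p,d,134,(488,182))
W=cloud("top",d); m=(p[...,2].astype(int)-p[...,0]>45)&(d>0)&(W[...,2]>10)&(W[...,2]<90)&(abs(W[...,0]-488)<50)&(abs(W[...,1]-182)<50); print("cup blue",m.sum(),W[m].min(0).round(0),W[m].max(0).round(0))
s,_=manip.camera("scene")
o=np.hstack([cv2.resize(s[140:240,130:230],None,fx=4,fy=4),cv2.resize(p[165:265,125:225],None,fx=4,fy=4)]); cv2.imwrite("pics/fin.png",o[:,:,::-1])
E
```

```text
wrist_force: [-0.7, -0.3, -0.8]
finger_gap: 15.2
finger_force: 58.0
clock: 24.55
t 24.55 G [394.9  90.4 134.2] toolz [ 0.35   0.352 -0.868] tooly [ 0.707 -0.707 -0.001] q [-0.11 -0.09  2.27  0.63  0.72  0.24] gap 15.5 ff 58.0 wf [-0.4 -0.3 -1.2]
ring n 126 centre [487.8 184.5] R 33.5 slope [-0.038  0.024] z 134.9
cup blue 39 [464. 146.  16.] [523. 176.  69.]
```

View pics/fin.png

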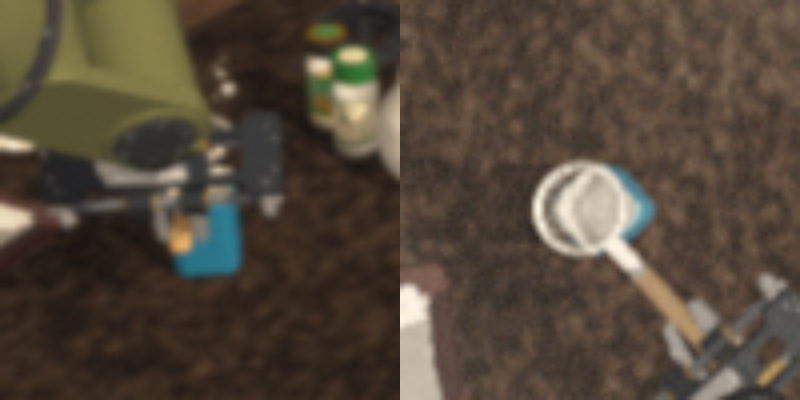

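The strainer is level over the cup: its ring is centred at about (488,184), the cup at (488,182), and its mouth is about 53 mm above the rim. I'll hand it in.

```bash
python3 -c "
from cell import manip
print(manip.sign_off())"
```

```text
the job is handed in; nothing more can be done
None
```

I turned the cup mouth-up and let go of it, and the strainer is held level over it, about 2 mm off centre with its mouth 53 mm above the rim by camera; I handed the job in at about 25 s, and sign-off gave no verdict.

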